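# Find and release the latched key on the bench switch box

## Task

One of the four white keys on the grey bench switch box has been left latched down. Tap the keys lightly with the fingertips, one after another from left to right as seen from the robot, to find the one that is low and firm instead of springy; only when all four have been tapped and the fingers are off them, press that key fully in and let go, so that it pops up and all four keys stand raised. Never push a raised key in so far that it could catch, and leave the things standing round the box where they are.

Things in the scene. Friction and masses are not known exactly. Their poses are not given: they have to be found in the camera images.
- switch_box: grey bench switch box, 96 mm deep (its x) by 196 mm long (its y), fixed to the bench. Origin at the centre of its underside, z up; its front long side faces the robot (box -x). The aluminium top face is 54 mm above the bench. Four identical white keys stand in a row along its y, 48 mm apart.
- key_1: leftmost white key seen from the robot (leftmost = largest box y); flat top 34 mm (box x) by 30 mm (box y), 18 mm clear to the next key. Origin: centre of its top face; axes as the box. Moves straight down, 13.5 mm to its bottom stop. Any key, when raised: top 73 mm above the bench; springy, gives from 1 N, 0.6 N per mm; catches if pushed more than 10 mm down
- key_2: second from left white key seen from the robot (leftmost = largest box y); flat top 34 mm (box x) by 30 mm (box y), 18 mm clear to the next key. Origin: centre of its top face; axes as the box. Moves straight down, 13.5 mm to its bottom stop. Any key, when latched: top about 67.5 mm above the bench, 5.5 mm lower; firm, does not move under 4 N
- key_3: third from left white key seen from the robot (leftmost = largest box y); flat top 34 mm (box x) by 30 mm (box y), 18 mm clear to the next key. Origin: centre of its top face; axes as the box. Moves straight down, 13.5 mm to its bottom stop. Any latched key is released by pushing it to 12.5 to 13.5 mm below the raised height (8 to 12 N) and letting go
- key_4: rightmost white key seen from the robot (leftmost = largest box y); flat top 34 mm (box x) by 30 mm (box y), 18 mm clear to the next key. Origin: centre of its top face; axes as the box. Moves straight down, 13.5 mm to its bottom stop. Which of the four is latched differs each time
- tin: loose bystander: white candle tin with a red-topped lid, 67 mm across, 46 high; origin at the centre of its underside
- wick_spool: loose bystander: wooden spool of wick, 60 mm across, 52 high; origin at the centre of its underside
- cork: loose bystander: cork bung, 27 mm across, 26 high; origin at the centre of its underside
- jar: loose bystander: glass candle tumbler with wax, 67 mm across, 85 high; origin at the centre of its underside
- wax_bar: loose bystander: bar of yellow wax, 52x92 mm, 26 high; origin at the centre of its underside
- tin_dark: loose bystander: white candle tin with a black-topped lid, 67 mm across, 46 high; origin at the centre of its underside

How it is judged:
By the outcome, as a careful person would: the job done as asked, in the order asked, and still so for the second after the job is handed in, with the robot touching nothing.
It also fails if it takes over 48 s, if anything falls off the work surface, if the arm or the gripper's body presses on something with over 40 N, if the wrist force passes 120 N, or if a joint passes its speed limit or range.

## Robot

A 6-joint arm with a two-finger parallel gripper is mounted at the origin on a cart in front of the work surface, level with it; the furniture and walls round the work are solid. World frame = base frame: x ahead of the robot, y to its left, z up, the work surface at z = 0. Lengths are in m, angles in rad, forces in N, time in s.
With the tool pointing down it reaches from about 0.425 to 0.95 m from the base axis. Payload 3.5 kg.
Tool frame: the origin (TCP) lies on the centre line of the jaws, within the pads' length; the fingertips stand 17 mm ahead of it and the grasp point (between the pads) lies 2 mm behind it; z points along the fingers, y is the line along which they close (so a half turn about z gives the same grasp; the last joint's range is limited). The gripper opens to 85 mm and grips with 20 to 120 N. Pads are 22 mm wide; open, the fingers measure 114 mm over their backs; the gripper's body (76 mm by 85 mm) begins 54 mm behind the grasp point. The pads swing forward as they close: fully open they stand 13 mm farther back than shut.
Start: joints at [-1.413, 0.286, 1.577, -0, 1.279, -0.15], TCP at [0.205, -0.643, 0.248] pointing down, gripper open.
Joint ranges: [-2.77, 2.77], [-0.9, 2.22], [0.21, 2.48], [-1.53, 4.67], [0.24, 2.81], [-2.84, 2.84]. Speed limits (rad/s): [2.79, 2.79, 3.14, 3.14, 3.14, 3.14].

## Interface

Orientations are given as a unit quaternion [x, y, z, w].
In Python, from plant import ctrl gives the robot as it stands. The module is installed in compiled form; this text tells all that it offers.
- The arm moves only by the tool drive_tool, never from a script. Its argument "moves" is a list of rows, each a list of 3 entries, a list of its own where there are three numbers: the turn, a rotation vector about the tool's x, y, z in rad, then the shift along the tool's x, y, z in m, then the finger opening in m, from 0 to 0.0854. A call has 1 to 5 rows; each row shifts and turns the commanded pose from where the row before left it, along the tool's axes as they then stand; what a row does not reach is not made up. A row lasts 1/8 s, in which the tool goes at most 62.5 mm and 10.7 degrees, less where a joint would pass 70% of its speed; a pose out of reach is approached as far as the arm can. A call with a gripper value outside its range is refused whole. The fingers move at their own pace and stop on an object; "grip_force" is the grip in N (left out, the last holds). Time passes only in rows, so rows that do not move let the fingers close. It gives the time, the measured TCP pose, the force, the opening and the grip force at its end, in the units of the state.
- ctrl.get_state(): the state, without advancing time (a new reading comes with each control period).
- ctrl.read_camera(name): name is "side" or "top"; returns a dict with "image" (420x560x3 uint8, red, green, blue), "fx", "fy", "cx", "cy" (pixels), "dist" ([k1, k2, p1, p2, k3] as OpenCV has them; the pictures are not rectified), "R" (3x3) and "t" (3): a world point X has camera coordinates R X + t. Camera axes: x right, y down, z forward; pixel columns grow to the right and rows downward; lengths in m; the calibration is good to about 2 mm. A picture is of the moment at which its call begins. There is no depth.
- ctrl.sign_off(): hands the job in; it is judged then, once.
The state is a dict: "time": time; "qpos": joint angles; "dq": joint speeds; "joint_efforts": joint torques, N m; "eef_pos": TCP position; "tcp_rot": TCP orientation; "contact_force": force on the tool from outside, world axes, zero at the start; "wrist_torque": the same for the moment, N m; "opening": opening from 0.0 (shut) to 1.0 (fully open); "finger_force": force on a finger pad.
Only numpy, scipy, OpenCV 4.12 (cv2) and the standard library are available. Lean on these libraries where they do the work, as an engineer would, in place of code of your own. Each camera call takes 0.05 s, during which the arm holds its last target. There are 200 camera calls.

## Working session

There is one attempt and no reset: what is moved stays moved. The work goes in short steps, Python scripts to look and compute and a tool call to move; the robot and the scene stay as the last step left them, time stands still between calls to the robot, and variables do not carry over. Pictures are saved under pics/ and viewed, at most 10 in all, crops included, and the job is handed in when it is done.

Besides the shell and the picture viewer there is one more tool, called after "Call:" by a JSON object that holds its "fn" and its "kwargs", one argument or row to a line. drive_tool: Moves the arm, as the interface text tells. Its arguments: {"type":"object","properties":{"moves":{"type":"array","items":{"type":"array"}},"grip_force":{"type":"number"}},"required":["moves"]}

```bash
mkdir -p pics; python3 - <<'E'
from plant import ctrl
import cv2,pickle
d={}
for n in("top","side"):
    c=ctrl.read_camera(n);d[n]=c
    cv2.imwrite(f"pics/{n}0.png",c["image"][:,:,::-1]);print(n,c["fx"],c["dist"],c["R"],c["t"])
pickle.dump(d,open("cam.pkl","wb"))
s=ctrl.get_state();print({k:s[k] for k in("time","eef_pos","tcp_rot","contact_force","opening")})
E
```

```text
top 472.78871375972557 [0.00017002 0.         0.         0.         0.        ] [[-0.01444086 -0.99911019 -0.03962684]
 [-0.99159925  0.01940446 -0.12788431]
 [ 0.12853945  0.03744719 -0.99099713]] [0.4406084  0.5379978  0.83021285]
side 507.2175462364891 [-0.12144916  0.          0.          0.          0.        ] [[-0.91189535 -0.41038528 -0.00554947]
 [-0.21088407  0.48010855 -0.85148323]
 [ 0.35210053 -0.7752933  -0.52435247]] [ 0.62709943 -0.01293041  1.05166841]
{'time': 0.1, 'eef_pos': array([ 0.20444212, -0.6427088 ,  0.24703954]), 'tcp_rot': array([ 9.88181621e-01,  1.53283747e-01, -2.22328210e-06, -1.08477654e-03]), 'contact_force': array([ 0.69625922, -0.18014287, -0.07895974]), 'opening': 1.0022660279684996}
```

View pics/top0.png

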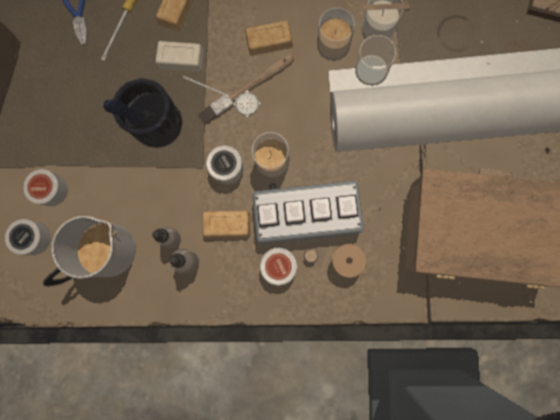

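View pics/side0.png

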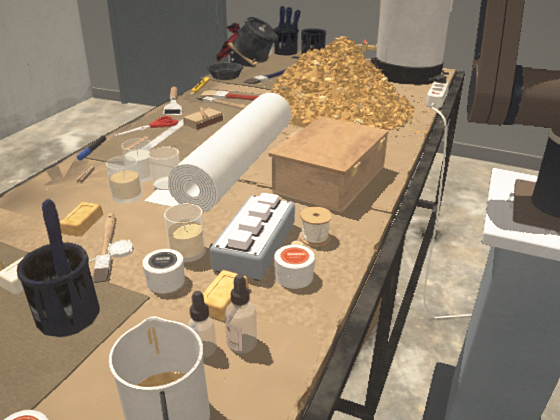

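The top view shows the box at about cols 255–360, rows 185–240, with keys near (268,214), (294,211), (320,208) and (347,206). The red tin, cork and spool stand in front of it, the jar and dark tin behind, the wax bar to its left, and a wooden crate to its right.

```bash
cat > h.py <<'E'
import numpy as np,cv2
def ray(c,uv):
    K=np.array([[c["fx"],0,c["cx"]],[0,c["fy"],c["cy"]],[0,0,1]])
    p=cv2.undistortPoints(np.array(uv,float).reshape(-1,1,2),K,np.array(c["dist"]))[:,0]
    d=np.c_[p,np.ones(len(p))]@c["R"]; o=-c["R"].T@c["t"]; return o,d
def onplane(c,uv,z):
    o,d=ray(c,uv); return o+d*((z-o[2])/d[:,2])[:,None]
def tri(a,ua,b,ub):
    o1,d1=ray(a,ua);o2,d2=ray(b,ub);out=[]
    for p,q in zip(d1,d2):
        s=np.linalg.lstsq(np.c_[p,-q],o2-o1,rcond=None)[0]
        x,y=o1+s[0]*p,o2+s[1]*q; out.append(np.r_[(x+y)/2,np.linalg.norm(x-y)])
    return np.array(out)
E
python3 - <<'E'
import pickle,cv2,numpy as np
from h import *
np.set_printoptions(precision=4,suppress=True)
d=pickle.load(open("cam.pkl","rb"));t=d["top"];s=d["side"]
for nm,(x0,x1,y0,y1) in (("top",(245,370,175,250)),("side",(205,305,185,280))):
    im=d[nm]["image"][y0:y1,x0:x1]; cv2.imwrite(f"pics/{nm}_c.png",cv2.resize(im[:,:,::-1],None,fx=6,fy=6,interpolation=cv2.INTER_CUBIC))
im=t["image"];g=im.min(2)
for th in(185,200,215):
    m=np.zeros_like(g);m[185:240,255:362]=(g[185:240,255:362]>th)*255
    n,l,st,ce=cv2.connectedComponentsWithStats(m)
    for i in range(1,n):
        if st[i,4]>60: print(th,st[i],ce[i],onplane(t,[ce[i]],.073)[0])
# crate top corners: top view / side view
print(tri(t,[(422,170),(418,272)],s,[(304,118),(275,160)]))
E
```

```text
185 [ 260  186   99   45 1007] [321.578  204.4588] [0.5499 0.3589 0.073 ]
185 [340 197  16  17 165] [347.2424 204.7939] [0.5484 0.3134 0.073 ]
185 [313 199  16  18 164] [320.7439 207.439 ] [0.5446 0.3605 0.073 ]
185 [287 202  15  18 152] [294.1645 210.3684] [0.5402 0.4079 0.073 ]
185 [260 205  15  18 139] [267.3957 213.1871] [0.5361 0.4557 0.073 ]
[[0.554  0.2018 0.1914 0.0608]
 [0.4901 0.2432 0.1352 0.1385]]
```

View pics/top_c.png

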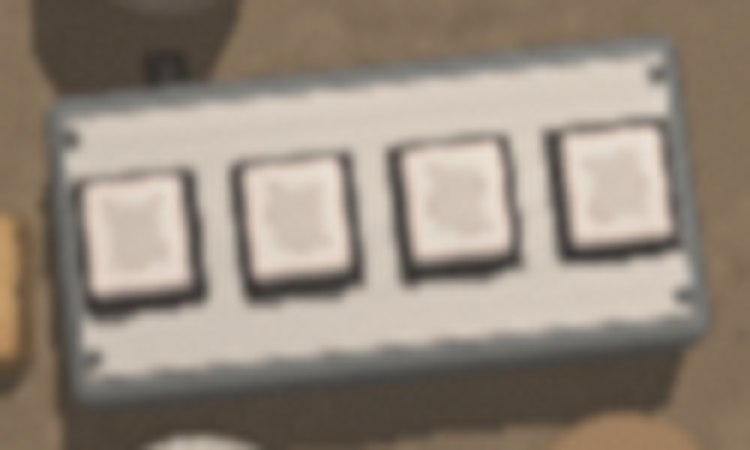

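View pics/side_c.png

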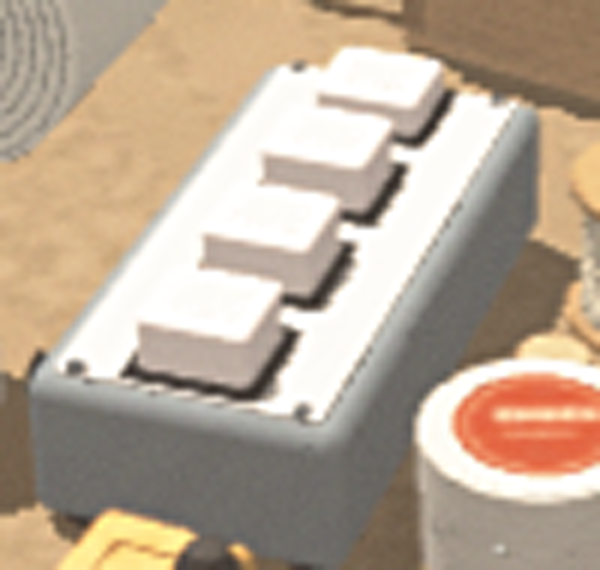

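Key tops are at roughly (0.536,0.456), (0.540,0.408), (0.5445,0.3605) and (0.5485,0.313), with box yaw about 0.087. In both crops the four tops look much alike, so the low key has to be found by touch. First I turn the tool so its y lies along box x, and shut the fingers.

Call:
{"fn": "drive_tool", "kwargs": {
  "moves": [
    [[0,0,-0.18],[0,0,0],0],
    [[0,0,-0.18],[0,0,0],0],
    [[0,0,-0.18],[0,0,0],0],
    [[0,0,-0.18],[0,0,0],0],
    [[0,0,-0.18],[0,0,0],0]
  ],
  "grip_force": 20
}}

```text
time: 0.72
eef_pos: [0.2045, -0.6429, 0.2475]
tcp_rot: [0.821, 0.57, 0.0, -0.001]
contact_force: [-0.1, 0.5, 0.2]
opening: -0.001
finger_force: 0.0
```

Call:
{"fn": "drive_tool", "kwargs": {
  "moves": [
    [[0,0,-0.18],[0,0,0],0],
    [[0,0,-0.18],[0,0,0],0],
    [[0,0,-0.09],[0,0,0],0]
  ]
}}

```text
time: 1.1
eef_pos: [0.2045, -0.6429, 0.2475]
tcp_rot: [0.674, 0.738, 0.0, -0.001]
contact_force: [-0.2, -0.9, -1.1]
opening: 0.002
finger_force: 0.0
```

```bash
python3 - <<'E'
import pickle,numpy as np
from h import *
from plant import ctrl
from scipy.spatial.transform import Rotation as R
np.set_printoptions(precision=4,suppress=True)
d=pickle.load(open("cam.pkl","rb"));t=d["top"];s=d["side"]
print(tri(t,[(422,170),(418,272)],s,[(275,160),(358,177)]))
# key rear-top-left corners etc: key centres by top view; verify box corner pair
st=ctrl.get_state();M=R.from_quat(st["tcp_rot"]).as_matrix();print(M,st["eef_pos"],st["qpos"])
for k in ((.548,.313),(.536,.4555)): print(M.T@(np.r_[k,.15]-st["eef_pos"]))
E
```

```text
[[0.6011 0.1776 0.0767 0.0135]
 [0.418  0.194  0.0809 0.0215]]
[[-0.0904  0.9959 -0.0003]
 [ 0.9959  0.0904  0.0014]
 [ 0.0014 -0.0001 -1.    ]] [ 0.2045 -0.6429  0.2475] [-1.413   0.2868  1.5776 -0.      1.2786 -1.5035]
[0.9208 0.4286 0.0987]
[1.0638 0.4295 0.0989]
```

Call:
{"fn": "drive_tool", "kwargs": {
  "moves": [
    [[0,0,0],[0.05,0.0375,0],0],
    [[0,0,0],[0.05,0.0375,0],0],
    [[0,0,0],[0.05,0.0375,0],0],
    [[0,0,0],[0.05,0.0375,0],0],
    [[0,0,0],[0.05,0.0375,0],0]
  ]
}}

```text
time: 1.72
eef_pos: [0.3702, -0.3759, 0.2479]
tcp_rot: [0.676, 0.737, 0.0, -0.0]
contact_force: [0.9, -0.3, 0.5]
opening: 0.003
finger_force: 0.0
```

Call:
{"fn": "drive_tool", "kwargs": {
  "moves": [
    [[0,0,0],[0.05,0.0375,0],0],
    [[0,0,0],[0.05,0.0375,0],0],
    [[0,0,0],[0.05,0.0375,0],0],
    [[0,0,0],[0.06,0.012,0],0],
    [[0,0,0],[0.06,0.012,0],0]
  ]
}}

```text
time: 2.35
eef_pos: [0.482, -0.095, 0.2479]
tcp_rot: [0.676, 0.737, -0.0, -0.0]
contact_force: [0.9, 0.1, 0.3]
opening: -0.0
finger_force: 0.0
```

Call:
{"fn": "drive_tool", "kwargs": {
  "moves": [
    [[0,0,0],[0.06,0.012,0],0],
    [[0,0,0],[0.06,0.012,0],0],
    [[0,0,0],[0.06,0.012,0],0],
    [[0,0,0],[0.06,0.012,0],0],
    [[0,0,0],[0.06,0.012,0],0]
  ]
}}

```text
time: 2.98
eef_pos: [0.5155, 0.209, 0.248]
tcp_rot: [0.676, 0.737, -0.0, 0.0]
contact_force: [-0.0, -0.2, 0.3]
opening: 0.001
finger_force: 0.0
```

Call:
{"fn": "drive_tool", "kwargs": {
  "moves": [
    [[0,0,0],[0.06,0.012,0],0],
    [[0,0,0],[0.06,0.012,0],0],
    [[0,0,0],[0.06,0.012,0],0],
    [[0,0,0],[0.06,0.01,0],0],
    [[0,0,0],[0,0,0],0]
  ]
}}

```text
time: 3.6
eef_pos: [0.5395, 0.4536, 0.2462]
tcp_rot: [0.674, 0.739, -0.001, -0.001]
contact_force: [-0.2, -0.4, -0.7]
opening: 0.001
finger_force: 0.0
```

```bash
cat > w.py <<'E'
import sys,numpy as np
from plant import ctrl
from scipy.spatial.transform import Rotation as R
np.set_printoptions(precision=4,suppress=True)
st=ctrl.get_state();M=R.from_quat(st["tcp_rot"]).as_matrix();p=st["eef_pos"]
print(st["time"],p,M[:,2],"tip z",(p+M[:,2]*.017)[2],st["contact_force"])
for k in ((.536,.4557),(.5402,.408),(.5445,.3605),(.5485,.3133)): print(M.T@(np.r_[k,.09]-p))
E
python3 w.py
```

```text
3.6 [0.5395 0.4536 0.2462] [-0.0022 -0.0006 -1.    ] tip z 0.22920566677780663 [-0.2155 -0.4451 -0.6771]
[ 0.0024 -0.0029  0.1562]
[-0.0455 -0.0031  0.1562]
[-0.0931 -0.0032  0.1563]
[-0.1405 -0.0035  0.1563]
```

Call:
{"fn": "drive_tool", "kwargs": {
  "moves": [
    [[0,0,0],[0.0025,-0.003,0.05],0],
    [[0,0,0],[0,0,0.05],0],
    [[0,0,0],[0,0,0.045],0],
    [[0,0,0],[0,0,0],0],
    [[0,0,0],[0,0,0],0]
  ]
}}

```text
time: 4.22
eef_pos: [0.5387, 0.4523, 0.1053]
tcp_rot: [0.676, 0.737, 0.001, 0.0]
contact_force: [0.4, 0.1, 0.7]
opening: 0.0
finger_force: 0.0
```

```bash
python3 w.py; python3 - <<'E'
from plant import ctrl
import cv2,numpy as np
a=ctrl.read_camera("top")["image"][155:275,225:385];b=ctrl.read_camera("side")["image"][150:290,185:325]
f=lambda i:cv2.resize(i,(400,400*i.shape[0]//i.shape[1]),interpolation=cv2.INTER_CUBIC)
a,b=f(a),f(b);h=max(len(a),len(b));a,b=[np.pad(i,((0,h-len(i)),(0,0),(0,0))) for i in(a,b)]
cv2.imwrite("pics/k1.png",np.hstack([a,b])[:,:,::-1])
E
```

```text
4.225 [0.5387 0.4523 0.1053] [ 0.0022  0.0012 -1.    ] tip z 0.08834879494265516 [0.4091 0.1212 0.7483]
[ 0.0036 -0.0024  0.0153]
[-0.0443 -0.0023  0.0153]
[-0.092  -0.0021  0.0152]
[-0.1394 -0.0022  0.0152]
```

View pics/k1.png

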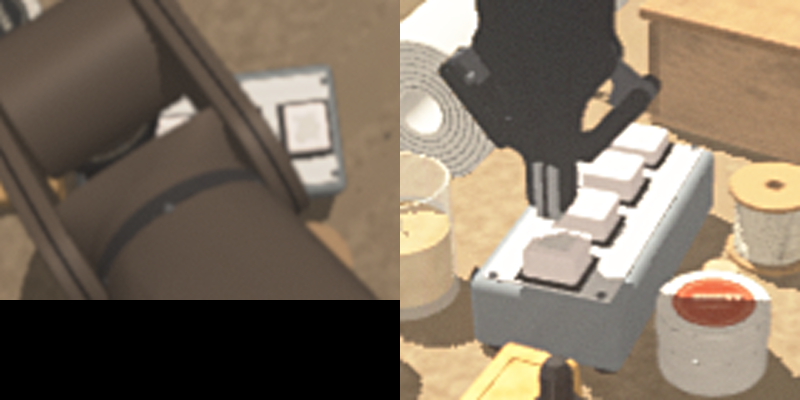

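Fingertips sit about 15 mm above key_1 (its top is near (557,242) in the right panel, tips near (553,213)), and bystanders are clear. I'll lower gently.

Call:
{"fn": "drive_tool", "kwargs": {
  "moves": [
    [[0,0,0],[0.003,-0.002,0.01],0],
    [[0,0,0],[0,0,0],0]
  ]
}}

```text
time: 4.58
eef_pos: [0.5348, 0.4552, 0.093]
tcp_rot: [0.676, 0.737, -0.0, -0.0]
contact_force: [0.0, -0.2, -0.7]
opening: -0.005
finger_force: 0.0
```

Call:
{"fn": "drive_tool", "kwargs": {
  "moves": [
    [[0,0,0],[0,0,0.004],0],
    [[0,0,0],[0,0,0],0]
  ]
}}

```text
time: 4.82
eef_pos: [0.5353, 0.4552, 0.0892]
tcp_rot: [0.676, 0.737, -0.0, -0.0]
contact_force: [-1.3, -0.5, 1.5]
opening: -0.002
finger_force: 0.5
```

Call:
{"fn": "drive_tool", "kwargs": {
  "moves": [
    [[0,0,0],[0,0,0.003],0],
    [[0,0,0],[0,0,0],0]
  ]
}}

```text
time: 5.08
eef_pos: [0.5355, 0.4553, 0.0866]
tcp_rot: [0.676, 0.737, 0.0, -0.0]
contact_force: [-0.7, 0.7, 3.6]
opening: 0.002
finger_force: 1.3
```

Call:
{"fn": "drive_tool", "kwargs": {
  "moves": [
    [[0,0,0],[0,0,0.002],0],
    [[0,0,0],[0,0,0],0],
    [[0,0,0],[0,0,0],0]
  ]
}}

```text
time: 5.45
eef_pos: [0.5355, 0.4553, 0.0847]
tcp_rot: [0.676, 0.737, 0.0, 0.0]
contact_force: [-1.4, -0.1, 3.7]
opening: -0.001
finger_force: 1.9
```

Call:
{"fn": "drive_tool", "kwargs": {
  "moves": [
    [[0,0,0],[0,0,-0.015],0],
    [[0,0,0],[-0.024,0,0],0],
    [[0,0,0],[-0.024,0,0],0],
    [[0,0,0],[0,0,0],0]
  ]
}}

```text
time: 5.95
eef_pos: [0.5395, 0.4043, 0.0985]
tcp_rot: [0.677, 0.736, -0.001, -0.0]
contact_force: [0.5, -0.5, 1.0]
opening: 0.002
finger_force: 0.0
```

```bash
python3 w.py
```

```text
5.95 [0.5395 0.4043 0.0985] [-0.0018 -0.0013 -1.    ] tip z 0.08146971635381331 [ 0.4817 -0.5196  0.9798]
[0.0516 0.0009 0.0084]
[0.0037 0.001  0.0085]
[-0.044   0.0014  0.0085]
[-0.0914  0.0014  0.0086]
```

key_1 is springy, so it is raised. Next is key_2.

Call:
{"fn": "drive_tool", "kwargs": {
  "moves": [
    [[0,0,0],[0.002,0.001,0.01],0],
    [[0,0,0],[0,0,0.003],0],
    [[0,0,0],[0,0,0],0]
  ]
}}

```text
time: 6.32
eef_pos: [0.5405, 0.4093, 0.0862]
tcp_rot: [0.675, 0.737, -0.0, 0.0]
contact_force: [-0.2, -1.9, 3.3]
opening: 0.001
finger_force: 1.5
```

Call:
{"fn": "drive_tool", "kwargs": {
  "moves": [
    [[0,0,0],[0,0,0.002],0],
    [[0,0,0],[0,0,0],0],
    [[0,0,0],[0,0,0],0]
  ]
}}

```text
time: 6.7
eef_pos: [0.5405, 0.4095, 0.0847]
tcp_rot: [0.676, 0.737, 0.0, 0.0]
contact_force: [0.6, -2.5, 3.0]
opening: 0.002
finger_force: 1.9
```

key_2 is springy as well. On to key_3.

Call:
{"fn": "drive_tool", "kwargs": {
  "moves": [
    [[0,0,0],[0,0,-0.015],0],
    [[0,0,0],[-0.025,0,0],0],
    [[0,0,0],[-0.024,0,0],0],
    [[0,0,0],[0,0,0],0]
  ]
}}

```text
time: 7.2
eef_pos: [0.5444, 0.3578, 0.0985]
tcp_rot: [0.677, 0.736, -0.001, -0.0]
contact_force: [-0.6, 0.4, 0.3]
opening: 0.0
finger_force: 0.0
```

Call:
{"fn": "drive_tool", "kwargs": {
  "moves": [
    [[0,0,0],[0,0,0.01],0],
    [[0,0,0],[0,0,0.003],0],
    [[0,0,0],[0,0,0],0]
  ]
}}

```text
time: 7.58
eef_pos: [0.5446, 0.3605, 0.0861]
tcp_rot: [0.675, 0.737, -0.001, 0.0]
contact_force: [0.4, -2.3, 2.8]
opening: -0.001
finger_force: 1.5
```

Call:
{"fn": "drive_tool", "kwargs": {
  "moves": [
    [[0,0,0],[0,0,0.002],0],
    [[0,0,0],[0,0,0],0],
    [[0,0,0],[0,0,0],0]
  ]
}}

```text
time: 7.95
eef_pos: [0.5446, 0.3607, 0.0846]
tcp_rot: [0.676, 0.737, 0.0, 0.0]
contact_force: [-0.1, -2.2, 3.6]
opening: -0.001
finger_force: 1.9
```

key_3 is springy too. Now key_4, which must still be tapped.

Call:
{"fn": "drive_tool", "kwargs": {
  "moves": [
    [[0,0,0],[0,0,-0.015],0],
    [[0,0,0],[-0.024,0,0],0],
    [[0,0,0],[-0.0235,0,0],0],
    [[0,0,0],[0,0,0],0]
  ]
}}

```text
time: 8.45
eef_pos: [0.5485, 0.3107, 0.0986]
tcp_rot: [0.677, 0.736, -0.001, -0.0]
contact_force: [0.6, -0.6, 0.6]
opening: -0.003
finger_force: 0.0
```

Call:
{"fn": "drive_tool", "kwargs": {
  "moves": [
    [[0,0,0],[0,0,0.01],0],
    [[0,0,0],[0,0,0.003],0],
    [[0,0,0],[0,0,0],0]
  ]
}}

```text
time: 8.82
eef_pos: [0.5483, 0.3135, 0.0855]
tcp_rot: [0.676, 0.737, -0.001, -0.0]
contact_force: [-0.5, 0.3, 1.1]
opening: 0.002
finger_force: 0.0
```

Call:
{"fn": "drive_tool", "kwargs": {
  "moves": [
    [[0,0,0],[0,0,0.002],0],
    [[0,0,0],[0,0,0],0],
    [[0,0,0],[0,0,0],0]
  ]
}}

```text
time: 9.2
eef_pos: [0.5488, 0.3137, 0.0848]
tcp_rot: [0.676, 0.737, 0.0, -0.0]
contact_force: [-0.9, 1.2, 2.4]
opening: -0.0
finger_force: 1.1
```

key_4 is low: no contact until about 67.8 mm, then firm. I'll lift right off, then press it fully in.

Call:
{"fn": "drive_tool", "kwargs": {
  "moves": [
    [[0,0,0],[0,0,-0.015],0],
    [[0,0,0],[0,0,-0.01],0],
    [[0,0,0],[0,0,0],0],
    [[0,0,0],[0,0,0],0]
  ]
}}

```text
time: 9.7
eef_pos: [0.5486, 0.3132, 0.1093]
tcp_rot: [0.676, 0.737, -0.0, -0.0]
contact_force: [0.2, 0.2, 0.3]
opening: 0.001
finger_force: 0.0
```

Call:
{"fn": "drive_tool", "kwargs": {
  "moves": [
    [[0,0,0],[0,0,0.015],0],
    [[0,0,0],[0,0,0.01],0],
    [[0,0,0],[0,0,0.003],0],
    [[0,0,0],[0,0,0.002],0],
    [[0,0,0],[0,0,0],0]
  ]
}}

```text
time: 10.32
eef_pos: [0.5479, 0.3129, 0.0796]
tcp_rot: [0.676, 0.737, -0.002, -0.001]
contact_force: [-4.9, -2.4, 7.0]
opening: -0.002
finger_force: 3.4
```

Call:
{"fn": "drive_tool", "kwargs": {
  "moves": [
    [[0,0,0],[0,0,0.002],0],
    [[0,0,0],[0,0,0],0],
    [[0,0,0],[0,0,0],0]
  ]
}}

```text
time: 10.7
eef_pos: [0.5479, 0.3129, 0.078]
tcp_rot: [0.676, 0.737, -0.002, -0.001]
contact_force: [-3.4, -2.1, 7.7]
opening: -0.001
finger_force: 3.9
```

Call:
{"fn": "drive_tool", "kwargs": {
  "moves": [
    [[0,0,0],[0,0,0.0015],0],
    [[0,0,0],[0,0,0],0],
    [[0,0,0],[0,0,0],0]
  ]
}}

```text
time: 11.08
eef_pos: [0.548, 0.3129, 0.0767]
tcp_rot: [0.676, 0.737, -0.002, -0.001]
contact_force: [-4.8, -1.7, 8.3]
opening: 0.001
finger_force: 4.3
```

Call:
{"fn": "drive_tool", "kwargs": {
  "moves": [
    [[0,0,0],[0,0,0.001],0],
    [[0,0,0],[0,0,0],0],
    [[0,0,0],[0,0,0],0]
  ]
}}

```text
time: 11.45
eef_pos: [0.548, 0.313, 0.0765]
tcp_rot: [0.676, 0.737, -0.002, -0.001]
contact_force: [-6.1, -3.4, 12.4]
opening: 0.002
finger_force: 6.0
```

The bottom stop is reached: 13.5 mm down, with the force rising. I'll let go and move away to look.

Call:
{"fn": "drive_tool", "kwargs": {
  "moves": [
    [[0,0,0],[0,0,-0.02],0],
    [[0,0,0],[0,0,-0.05],0],
    [[0,0,0],[0,0,-0.06],0],
    [[0,0,0],[-0.055,-0.012,-0.01],0],
    [[0,0,0],[-0.06,-0.012,0],0]
  ]
}}

```text
time: 12.08
eef_pos: [0.5355, 0.1962, 0.2173]
tcp_rot: [0.675, 0.738, 0.002, 0.002]
contact_force: [1.6, -0.9, -0.0]
opening: 0.001
finger_force: 0.0
```

Call:
{"fn": "drive_tool", "kwargs": {
  "moves": [
    [[0,0,0],[-0.06,-0.012,0],0],
    [[0,0,0],[-0.06,-0.012,0],0],
    [[0,0,0],[-0.06,-0.012,0],0],
    [[0,0,0],[-0.06,-0.012,0],0],
    [[0,0,0],[0,0,0],0]
  ]
}}

```text
time: 12.7
eef_pos: [0.5075, -0.0502, 0.215]
tcp_rot: [0.678, 0.735, -0.0, 0.0]
contact_force: [0.7, 0.2, -0.8]
opening: -0.003
finger_force: 0.0
```

```bash
python3 - <<'E'
from plant import ctrl
import cv2,numpy as np,pickle
d=pickle.load(open("cam.pkl","rb"))["side"]["image"]
n=ctrl.read_camera("side")["image"];cv2.imwrite("pics/s1full.png",n[:,:,::-1])
f=lambda i:cv2.resize(i[185:310,205:335],(390,375),interpolation=cv2.INTER_CUBIC)
cv2.imwrite("pics/cmp.png",np.hstack([f(d),f(n)])[:,:,::-1])
print(ctrl.get_state()["contact_force"])
E
```

```text
[ 0.37107718 -0.21477051  0.03592854]
```

View pics/cmp.png

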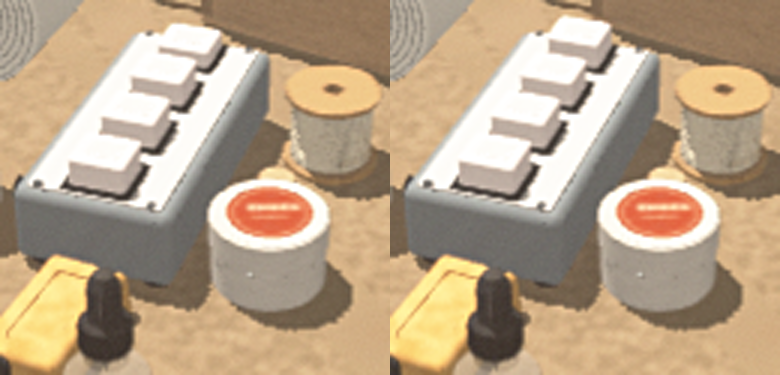

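The after panel shows key_4 (near (582,40)) standing clearly higher than before (near (192,45)). The other three keys and the bystanders in view are unchanged, so I'm handing in.

```bash
python3 -c "
from plant import ctrl
print(ctrl.sign_off())"
```

```text
the job is handed in; nothing more can be done
None
```

I tapped all four keys from left to right, found key_4 (rightmost) latched, pressed it fully in and let go; the last side view shows all four keys raised and the things in view round the box unmoved, and the job is handed in.

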